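# Stamp the copy, poise over the original

## Task

The self-inking stamp has stood unused, so take it by its dark cap and press it right down in the middle of the sticky-note pad on the left of the desk for a trial impression, then stamp the pink copy in the same way, squarely inside its printed box. After that carry the stamp over the pile of books with the tin on top to the white original on the clipboard, which still waits for a signature, and finish while holding it there: still, upright, square to and centred on the original's box, about a centimetre above the paper, with the cap up. Never touch the original or its clipboard, and leave the other things on the desk where they are.

Things in the scene. Friction and masses are not known exactly. Their poses are not given: they have to be found in the camera images.
- stamp: self-inking stamp standing upright, 36 (x) x 64 (y) x 92 (z) mm, 130 g. Origin: centre of the underside of its clear 36 x 64 mm foot; z up, long side along y, a half turn makes no difference. Grip the dark cap above the narrow grey frame: 34 mm thick along x, 62 mm long along y, flat side faces 40 to 86 mm above the underside; take it across the 34 mm at about 72 mm, firmly (35 N)
- stamp_cap (a joint): how far the stamp's cap is pushed down over its frame (m): 0 up, 0.016 at the hard stop. A spring pushes it back up: about 2.7 N to start it, 8 N at 12 mm, 10 N at 16 mm. An impression is made from 12 mm on, so push until the stop is felt rather than by distance alone
- sticky_pad: yellow pad of sticky notes, 76 x 76 mm, loose on the left of the desk near the stamp (a second such pad far off at the back right corner plays no part); origin at the centre of its underside, its flat top bears 11 mm above that (the curled edge of the top sheet looks up to 17 mm high)
- copy: pink copy of the voucher, 160 (x) x 115 (y) x 3.2 mm, lying flat and fixed; origin at the centre of its underside, x up the page
- copy_box (a point): centre of the copy's printed box, on the paper, 35 mm down the page from the sheet's centre; inside its dark outline the box is 52 mm along x by 80 mm along y. The stamp's x and y go along the box's x and y
- clipboard: small brown clipboard, fixed, 216 (x) x 150 (y) mm, its clip (16 mm high) at the +x end, over the top edge of the sheet; the white original, 160 x 115 mm, lies on it with its top 4.8 mm above the origin, which is on the underside below the centre of the sheet; x up the page
- original_box (a point): centre of the white original's printed box, on the paper, 35 mm down the page from the sheet's centre; inside its dark outline the box is 52 mm along x by 80 mm along y. The stamp's x and y go along the box's x and y
- notebook: grey notebook, 190 x 148 x 14 mm, lying between the copy and the clipboard at the bottom of the pile; leave alone. Origin: centre of its underside
- book: rose cloth-bound book, 195 x 138 x 19 mm, lying on the notebook; leave alone. Origin: centre of its underside
- card_tin: dark teal closed tin, 84 x 116 x 43 mm, on the rose book, its top about 78 mm above the desk; leave alone (a like tin far off at the back right plays no part). Origin: centre of its underside
- tape_roll: roll of paper tape lying flat, 65 mm across, 19 mm high, at the front of the desk; leave alone. Origin: centre of its underside
- eraser: small eraser in a blue card sleeve, 21 x 46 x 13 mm, at the front of the desk; leave alone. Origin: centre of its underside

How it is judged (in metres and radians):
On the way, in this order (a step that is already met when the one before it is completed fails the run):
1. trial impression: the stamp is pressed at least 12 mm down, standing on the sticky-note pad within 15 mm of its centre (value of joint stamp_cap above 0.012 m and contact force between stamp and sticky_pad above 2 N and horizontal distance between stamp and sticky_pad below 0.015 m), for 0.1 s.
2. the copy is stamped: pressed at least 12 mm down, the foot inside the printed box (within 8 mm of its centre along x and y, square within 0.14 rad) (value of joint stamp_cap above 0.012 m and contact force between stamp and copy above 2 N and x of stamp in the frame of copy_box between -0.008 and 0.008 m and y of stamp in the frame of copy_box between -0.008 and 0.008 m and angle between the y axis of stamp and the y axis of copy_box, either way round below 0.14 rad), for 0.1 s.
At the end, for the whole second after the job is handed in: The fingers still hold the stamp, upright within 0.12 rad and at rest, its foot 3 to 18 mm above the original's paper, within 8 mm of the box's centre along x and y and square to it within 0.14 rad, the cap up (pushed less than 3 mm), the clipboard not touched (x of stamp in the frame of original_box between -0.008 and 0.008 m and y of stamp in the frame of original_box between -0.008 and 0.008 m and z of stamp in the frame of original_box between 0.003 and 0.018 m and angle between the y axis of stamp and the y axis of original_box, either way round below 0.14 rad and angle between stamp's own z axis and vertical below 0.12 rad and value of joint stamp_cap below 0.003 m and linear speed of stamp below 0.01 m/s and contact force between stamp and the fingers above 1 N and contact force between stamp and clipboard below 0.1 N); the arm keeps its last pose, push and grip.
It fails at once if the stamp or the robot touches the original or its clipboard (contact force between stamp and clipboard above 0.3 N or contact force between any of the arm, the fingers and clipboard above 0.5 N).
It fails at once if the copy gets a stray impression: stamp pressed on it while outside its box (value of joint stamp_cap above 0.01 m and contact force between stamp and copy above 1 N and (x of stamp in the frame of copy_box above 0.01 m or x of stamp in the frame of copy_box below -0.01 m or y of stamp in the frame of copy_box above 0.01 m or y of stamp in the frame of copy_box below -0.01 m)).
It fails at once if a bystander is moved more than 15 mm, or the sticky-note pad more than 30 mm (distance of any of notebook, book, card_tin, eraser, tape_roll from where it was at the start of the episode above 0.015 m or distance of sticky_pad from where it was at the start of the episode above 0.03 m).
It also fails if it takes over 54 s, if anything falls off the work surface, if the arm or the gripper's body presses on something with over 40 N, if the wrist force passes 120 N, or if a joint passes its speed limit or range.

## Robot

A 7-joint arm with a two-finger parallel gripper is mounted at the origin on a cart in front of the work surface, level with it; the furniture and walls round the work are solid. World frame = base frame: x ahead of the robot, y to its left, z up, the work surface at z = 0. Lengths are in m, angles in degrees, forces in N, time in s.
With the tool pointing down it reaches from about 0.425 to 0.875 m from the base axis. Payload 4.7 kg.
Tool frame: the origin (TCP) lies at the very end of the fingers, on their centre line; the grasp point (between the pads) lies 19 mm behind it; z points along the fingers, y is the line along which they close (so a half turn about z gives the same grasp; the last joint's range is limited). The gripper opens to 87 mm and grips with 3 to 60 N. Pads are 19 mm wide; open, the fingers measure 117 mm over their backs; the gripper's body (75 mm by 190 mm) begins 51 mm behind the grasp point.
Start: joints at [77.584, 18.392, -4.016, 83.108, 1.295, 78.541, -3.26], TCP at [0.149, -0.633, 0.223] pointing down, gripper open.
Joint ranges: [-163.93, 163.93], [-17.29, 119.83], [-79.2, 71.16], [3.27, 140.29], [-89.18, 269.18], [5.43, 117.66], [-154.24, 154.24]. Speed limits (degrees/s): [147.25, 147.25, 180, 180, 180, 180, 180].

## Interface

Orientations are given as [roll, pitch, yaw] about the fixed x, y, z axes, in that order (R = Rz(yaw) Ry(pitch) Rx(roll)).
In Python, from cell import get_obs, read_camera, sign_off, silhouettes gives the robot as it stands.
- The arm moves only by the tool play_rows, never from a script. Its argument "steps" is a list that holds one entry, the list of rows, each a list of 7 numbers: the shift along the tool's x, y, z in m, then the turn, a rotation vector about the tool's x, y, z in rad, then the finger opening in m, from 0 to 0.087. A call has 1 to 12 rows; each row shifts and turns the commanded pose from where the row before left it, along the tool's axes as they then stand; what a row does not reach is not made up. A row lasts 1/10 s, in which the tool goes at most 50 mm and 8.59 degrees, less where a joint would pass 70% of its speed; a pose out of reach is approached as far as the arm can. A call is refused whole if a number of a shift passes 0.05 or a number of a turn 0.15, either way. A call with a gripper value outside its range is refused whole. The fingers move at their own pace and stop on an object; "force" is the grip in N (left out, the last holds). Time passes only in rows, so rows that do not move let the fingers close. It gives the time, the measured TCP pose, the force, the opening and the grip force at its end, in the units of the state.
- get_obs(): the state, without advancing time (a new reading comes with each control period).
- read_camera(name): name is "scene" or "top"; returns a dict with "frame" (400x640x3 uint8, red, green, blue), "intrinsics" (3x3 intrinsics, pixels), "view" (4x4, takes a point from world to camera coordinates). Camera axes: x right, y up, looking along -z (the intrinsics and any distortion apply to the point x, -y, -z); pixel columns grow to the right and rows downward; lengths in m; the calibration is good to about 2 mm. A picture is of the moment at which its call begins. There is no depth.
- sign_off(): hands the job in; it is judged then, once.
Trained networks look in the newest picture that a camera, given by its name, has taken for a name from the list of things; names that differ only in an ending like _2 or _b are one class to them, and where a whole thing is asked for, a point or a joint stands for the part that bears it (a point fixed in the world has none). Each returns a list of dicts, best first, with "p" (0 to 1); they miss things now and then, are a little off and sometimes report something else, mostly with a low value. They report only what shows in the picture. A call takes as long as a camera call.
- silhouettes(camera, name): "pixels" (400x640 bool, what is visible of it) and "extent" ([left, top, right, bottom] in pixels, round what is visible of it).
The state is a dict: "time_s": time; "qpos": joint angles; "joint_velocities": joint speeds; "effort": joint torques, N m; "tool_pos": TCP position; "tool_rot": TCP orientation; "force": force on the tool from outside, world axes, zero at the start; "wrist_torque": the same for the moment, N m; "grip_width": finger opening in m; "grasp_force": force on a finger pad.
Only numpy, scipy, OpenCV 4.12 (cv2) and the standard library are available. Lean on these libraries where they do the work, as an engineer would, in place of code of your own. Each camera call takes 0.05 s, during which the arm holds its last target. There are 200 camera calls.

## Working session

There is one attempt and no reset: what is moved stays moved. The work goes in short steps, Python scripts to look and compute and a tool call to move; the robot and the scene stay as the last step left them, time stands still between calls to the robot, and variables do not carry over. Pictures are saved under pics/ and viewed, at most 10 in all, crops included, and the job is handed in when it is done.

Besides the shell and the picture viewer there is one more tool, called after "Request:" as name(argument=value, ...) on one line, values as JSON. play_rows: Moves the arm, as the interface text tells. Its arguments: {"type":"object","properties":{"steps":{"type":"array","items":{"type":"array","items":{"type":"array","items":{"type":"number"}}}},"force":{"type":"number"}},"required":["steps"]}

```bash
mkdir -p pics; ls; cat > h.py <<'E'
import numpy as np,cv2
from cell import get_obs, read_camera, sign_off, silhouettes
def ray(cam,uv):
    K=np.array(cam['intrinsics']);V=np.array(cam['view'])
    uv=np.atleast_2d(uv).astype(float)
    d=np.c_[uv,np.ones(len(uv))]@np.linalg.inv(K).T
    d=d*[1,-1,-1]; R=V[:3,:3]; c=-R.T@V[:3,3]
    return c,d@R
def onplane(cam,uv,z):
    c,d=ray(cam,uv); return c+d*((z-c[2])/d[:,2])[:,None]
def proj(cam,P):
    K=np.array(cam['intrinsics']);V=np.array(cam['view'])
    p=np.atleast_2d(P)@V[:3,:3].T+V[:3,3]; p=p*[1,-1,-1]; q=p@K.T; return q[:,:2]/q[:,2:]
E
python3 - <<'E'
from h import *
print(get_obs())
for n in ['top','scene']:
    c=read_camera(n); cv2.imwrite(f'pics/{n}0.png',c['frame'][:,:,::-1])
    print(n,c['intrinsics'],c['view'], [k for k in c])
    for o,z in [('stamp',0),('sticky_pad',.011),('copy',.0032),('clipboard',.0048),('card_tin',.078),('notebook',.014),('book',.033)]:
        for s in silhouettes(n,o)[:2]:
            m=s['pixels'].astype(np.uint8); cs=max(cv2.findContours(m,0,2)[0],key=cv2.contourArea)
            P=onplane(c,cs[:,0],z)[:,:2]
            r=cv2.minAreaRect((P*1000).astype(np.float32))
            print(o,round(s['p'],2),s['extent'],np.round(r[0],0),np.round(r[1],0),round(r[2],1))
E
```

```text
pics
{'time_s': 0.0, 'qpos': array([77.58544428, 18.44011579, -4.01640952, 83.17557591,  1.29667475,
       78.53932496, -3.25996824]), 'joint_velocities': array([-0.04720813, -0.13789942,  0.10935688, -0.01260165,  0.08366688,
       -0.11509255, -0.02307637]), 'effort': array([ 3.74094925e-04, -4.91282523e+01, -4.03197370e-01, -3.12528276e+01,
       -6.37278683e-02,  4.34586941e-02,  1.87533419e-04]), 'tool_pos': array([ 0.14849938, -0.63224369,  0.22144375]), 'tool_rot': array([-1.79890323e+02,  7.06076754e-03,  1.32255264e+01]), 'force': array([ 0.2497604 , -0.3094416 ,  0.74973184]), 'wrist_torque': array([-0.0031532 , -0.05035259, -0.0085242 ]), 'grasp_force': 0.0, 'grip_width': 0.08691348650520415}
top [[451.37527412   0.         325.68255156]
 [  0.         451.37527412 202.44084934]
 [  0.           0.           1.        ]] [[-5.79559810e-03 -9.99982706e-01  9.99207500e-04  2.64332260e-02]
 [ 9.93141715e-01 -5.63925961e-03  1.16780700e-01 -5.39989280e-01]
 [-1.16773046e-01  1.66916866e-03  9.93157223e-01 -1.32736175e+00]
 [ 0.00000000e+00  0.00000000e+00  0.00000000e+00  1
[... 1260 characters left out ...]

stamp 0.75 [193.7, 231.8, 229.7, 274.6] [632. 296.] [ 72. 116.] 72.8
stamp 0.6 [338.2, 118.9, 416.8, 174.0] [ 548. -298.] [157. 224.] 84.0
sticky_pad 0.73 [237.7, 286.8, 285.8, 326.6] [433. 310.] [80. 82.] 16.9
copy 0.74 [244.1, 191.0, 308.6, 250.0] [588. 123.] [118. 163.] 76.1
clipboard 0.93 [339.5, 120.5, 419.6, 175.9] [ 544. -292.] [156. 214.] 85.4
card_tin 0.58 [292.3, 151.7, 343.7, 201.0] [562. -26.] [143. 105.] 87.8
notebook 0.73 [273.1, 176.6, 314.8, 203.1] [628.  29.] [124.  17.] 0.1
notebook 0.37 [190.7, 229.4, 224.0, 265.1] [636. 294.] [74. 75.] 88.0
book 0.89 [273.7, 146.4, 354.9, 207.3] [596. -40.] [207. 148.] 0.2
book 0.54 [317.0, 239.3, 339.5, 252.4] [408. 110.] [46. 27.] 54.0
```

```bash
python3 - <<'E'
import cv2
a=cv2.imread('pics/top0.png')[130:280,200:480];a=cv2.resize(a,None,fx=2.85,fy=2.85,interpolation=cv2.INTER_CUBIC)
cv2.imwrite('pics/top0c.png',a[:, :798])
a=cv2.imread('pics/scene0.png')[110:335,170:450];a=cv2.resize(a,None,fx=2.6,fy=2.6,interpolation=cv2.INTER_CUBIC)
cv2.imwrite('pics/scene0c.png',a)
E
```

```text
(no output)
```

View pics/top0c.png

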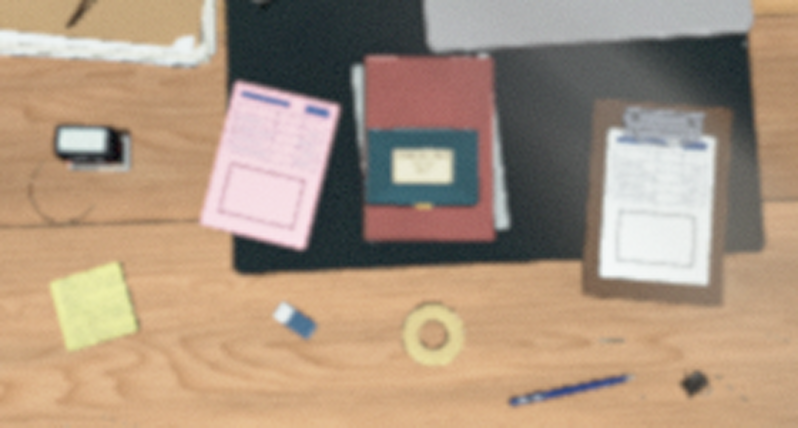

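View pics/scene0c.png

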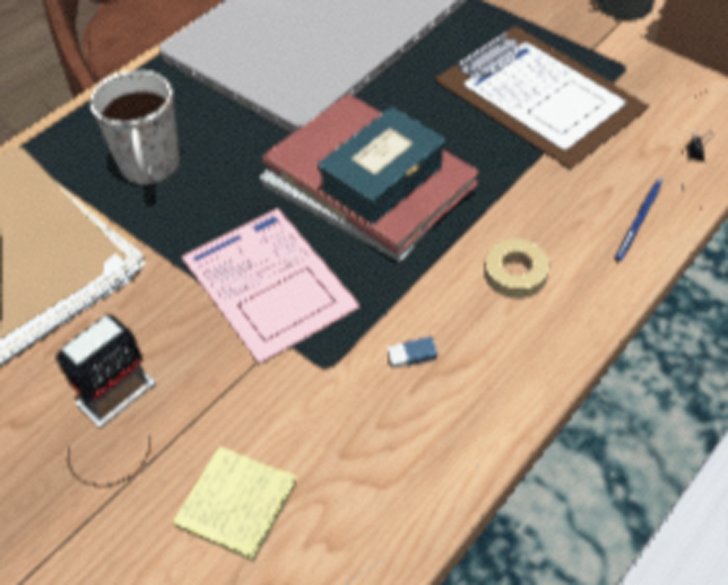

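The top crop shows the stamp at about (82,142), with its long side roughly along y and its cap leaning left by parallax. The pad is at (93,305), the pink box at (262,195), the pile at (430,150) and the clipboard box at (655,237). The scene view agrees. I'll now fit the printed boxes, stamp and pad in both views.

```bash
cat > fit.py <<'E'
from h import *
from scipy.optimize import differential_evolution as DE, minimize
def rot(a): return np.array([[np.cos(a),-np.sin(a)],[np.sin(a),np.cos(a)]])
def boxpts(w,l,z0,z1): return np.array([[x,y,z] for x in(-w/2,w/2) for y in(-l/2,l/2) for z in(z0,z1)])
PARTS=[boxpts(.036,.064,0,.004),boxpts(.03,.05,0,.045),boxpts(.034,.062,.040,.092)]
def render(cam,parts,x,y,a,z=0,S=4):
    im=np.zeros((400*S,640*S),np.uint8)
    for p in parts:
        q=p.copy(); q[:,:2]=q[:,:2]@rot(a).T+[x,y]; q[:,2]+=z
        uv=proj(cam,q)*S+S/2; cv2.fillConvexPoly(im,cv2.convexHull(uv.astype(np.float32)).astype(np.int32),1)
    return im
def fitsil(views,parts,x0,b=(.02,.02,.25)):
    S=4; Ms=[(c,cv2.resize(m.astype(np.uint8),None,fx=S,fy=S,interpolation=0)) for c,m in views]
    def f(v):
        t=0
        for c,M in Ms:
            r=render(c,parts,*v); t-=(r&M).sum()/max(1,(r|M).sum())
        return t
    r=DE(f,[(p-d,p+d) for p,d in zip(x0,b)],seed=0,maxiter=25,popsize=8)
    return r.x,-r.fun/len(views)
def fitbox(cam,z,x0,b=(.015,.015,.08)):
    g=cv2.cvtColor(cam['frame'],cv2.COLOR_RGB2GRAY).astype(np.float32)
    X,Y=.0265,.0405;t=np.linspace(-1,1,60)
    L=np.r_[np.c_[t*X,0*t+Y],np.c_[t*X,0*t-Y],np.c_[0*t+X,t*Y],np.c_[0*t-X,t*Y]]
    def s(v,k):
        P=(L*k)@rot(v[2]).T+v[:2]; uv=proj(cam,np.c_[P,np.full(len(P),z)]).astype(np.float32)
        return cv2.remap(g,uv[None,:,0],uv[None,:,1],cv2.INTER_LINEAR).mean()
    f=lambda v:s(v,1)-.5*(s(v,.85)+s(v,1.12))
    r=DE(f,[(p-d,p+d) for p,d in zip(x0,b)],seed=0,maxiter=60); return r.x,r.fun
E
python3 - <<'E'
from fit import *
C={n:read_camera(n) for n in('top','scene')}
def best(n,o,u): # detection nearest expected pixel
    L=[s for s in silhouettes(n,o)]
    L=[s for s in L if abs((s['extent'][0]+s['extent'][2])/2-u[0])+abs((s['extent'][1]+s['extent'][3])/2-u[1])<15]
    return L[0]['pixels'] if L else None
pr=lambda n,x,y,z:proj(C[n],[[x,y,z]])[0]
st={n:best(n,'stamp',pr(n,.6,.295,.045)) for n in C}
for ns in (['top'],['scene'],['top','scene']):
    if any(st[n] is None for n in ns): print(ns,'none');continue
    print('stamp',ns,np.round(fitsil([(C[n],st[n]) for n in ns],PARTS,(.6,.295,0)),4) if 0 else [np.round(q,4) for q in fitsil([(C[n],st[n]) for n in ns],PARTS,(.6,.295,0))])
pd=[boxpts(.076,.076,0,.011)]
sp={n:best(n,'sticky_pad',pr(n,.435,.308,.01)) for n in C}
print('pad',[np.round(q,4) for q in fitsil([(C[n],sp[n]) for n in C if sp[n] is not None],pd,(.435,.308,.28))])
for o,z,c,a in (('copy',.0032,(.5895,.121),-.244),('orig',.0048,(.544,-.292),-.08)):
    c0=np.array(c)-.035*np.array([np.cos(a),np.sin(a)])
    for n in C: print(o,n,[np.round(q,4) for q in fitbox(C[n],z,(*c0,a),(.025,.02,.08))])
print(get_obs()['time_s'])
E
```

```text
stamp ['top'] [array([ 0.6033,  0.3036, -0.0505]), np.float64(0.8615)]
stamp ['scene'] [array([0.5997, 0.3082, 0.0076]), np.float64(0.8235)]
stamp ['top', 'scene'] [array([ 0.6033,  0.3072, -0.0482]), np.float64(0.8199)]
pad [array([0.4378, 0.3075, 0.33  ]), np.float64(0.896)]
copy top [array([ 0.5568,  0.1287, -0.2368]), np.float64(-14.5205)]
copy scene [array([ 0.5549,  0.1303, -0.2422]), np.float64(-30.4005)]
orig top [array([ 0.4876, -0.2712, -0.0682]), np.float64(-17.6706)]
orig scene [array([ 0.4859, -0.2693, -0.0904]), np.float64(-19.4472)]
1.1
```

```bash
cat > plan.py <<'E'
import sys
from h import *
def plan(wps,step=.04,turn=.13,g=.087):
    o=get_obs(); p=np.array(o['tool_pos']); yaw=np.radians(o['tool_rot'][2]); rows=[]
    for w in wps:
        t=np.array(w[:3]); ty=np.radians(w[3]); n=int(max(1,np.ceil(max(np.linalg.norm(t-p)/step,abs(ty-yaw)/turn)-1e-6)))
        for k in range(n):
            d=(t-p)/(n-k); dy=(ty-yaw)/(n-k); c,s=np.cos(yaw),np.sin(yaw)
            r=np.round([c*d[0]+s*d[1],s*d[0]-c*d[1],-d[2]],4); q=round(-dy,4)
            rows.append([*map(float,r),0,0,float(q),g]); 
            p=p+[c*r[0]+s*r[1],s*r[0]-c*r[1],-r[2]]; yaw-=q
    print(o['time_s'],np.round(o['tool_pos'],4),np.round(o['tool_rot'],2),'rows',len(rows))
    for i in range(0,len(rows),12): print(str(rows[i:i+12]).replace(' ',''))
E
python3 - <<'E'
from plan import plan
plan([(.48,-.4,.2,45),(.62,-.05,.2,75),(.603,.3065,.19,87.3)])
E
```

```text
1.1 [ 0.1487 -0.6328  0.2226] [179.99   0.    13.22] rows 30
[[0.0342,-0.0137,0.0021,0,0,-0.0504,0.087],[0.0348,-0.012,0.0021,0,0,-0.0504,0.087],[0.0354,-0.0102,0.002,0,0,-0.0504,0.087],[0.0358,-0.0084,0.0021,0,0,-0.0504,0.087],[0.0362,-0.0066,0.002,0,0,-0.0504,0.087],[0.0365,-0.0048,0.0021,0,0,-0.0504,0.087],[0.0367,-0.0029,0.002,0,0,-0.0504,0.087],[0.0368,-0.0011,0.0021,0,0,-0.0504,0.087],[0.0368,0.0008,0.002,0,0,-0.0505,0.087],[0.0367,0.0027,0.0021,0,0,-0.0504,0.087],[0.0365,0.0045,0.002,0,0,-0.0505,0.087],[0.0347,-0.0148,0.0,0,0,-0.0524,0.087]]
[[0.0354,-0.013,0.0,0,0,-0.0524,0.087],[0.036,-0.0112,0.0,0,0,-0.0523,0.087],[0.0365,-0.0092,0.0,0,0,-0.0524,0.087],[0.037,-0.0073,0.0,0,0,-0.0523,0.087],[0.0373,-0.0054,0.0,0,0,-0.0524,0.087],[0.0375,-0.0034,0.0,0,0,-0.0523,0.087],[0.0377,-0.0015,0.0,0,0,-0.0524,0.087],[0.0377,0.0005,0.0,0,0,-0.0523,0.087],[0.0376,0.0025,0.0,0,0,-0.0524,0.087],[0.0378,-0.0121,0.0011,0,0,-0.0239,0.087],[0.0381,-0.0112,0.0011,0,0,-0.0238,0.087],[0.0383,-0.0102,0.0011,0,0,-0.0239,0.087]]
[[0.0385,-0.0093,0.0011,0,0,-0.0238,0.087],[0.0388,-0.0084,0.0011,0,0,-0.0239,0.087],[0.0389,-0.0075,0.0011,0,0,-0.0238,0.087],[0.0391,-0.0066,0.0011,0,0,-0.0239,0.087],[0.0393,-0.0056,0.0012,0,0,-0.0238,0.087],[0.0393,-0.0047,0.0011,0,0,-0.0239,0.087]]
```

Request:
play_rows(steps=[[[0.034, -0.014, 0.002, 0, 0, -0.05, 0.087], [0.035, -0.012, 0.002, 0, 0, -0.05, 0.087], [0.035, -0.01, 0.002, 0, 0, -0.05, 0.087], [0.036, -0.008, 0.002, 0, 0, -0.05, 0.087], [0.036, -0.007, 0.002, 0, 0, -0.05, 0.087], [0.036, -0.005, 0.002, 0, 0, -0.05, 0.087], [0.037, -0.003, 0.002, 0, 0, -0.05, 0.087], [0.037, -0.001, 0.002, 0, 0, -0.05, 0.087], [0.037, 0.001, 0.002, 0, 0, -0.05, 0.087], [0.037, 0.003, 0.002, 0, 0, -0.05, 0.087], [0.036, 0.004, 0.002, 0, 0, -0.05, 0.087], [0.035, -0.015, 0, 0, 0, -0.052, 0.087]]])

```text
time_s: 2.3
tool_pos: [0.496, -0.3651, 0.1999]
tool_rot: [180.0, -0.0, 47.8]
force: [-0.3, 0.1, -1.0]
grip_width: 0.087
grasp_force: 0.0
```

Request:
play_rows(steps=[[[0.035, -0.013, 0, 0, 0, -0.052, 0.087], [0.036, -0.011, 0, 0, 0, -0.052, 0.087], [0.036, -0.009, 0, 0, 0, -0.052, 0.087], [0.037, -0.007, 0, 0, 0, -0.052, 0.087], [0.037, -0.005, 0, 0, 0, -0.052, 0.087], [0.037, -0.003, 0, 0, 0, -0.052, 0.087], [0.038, -0.001, 0, 0, 0, -0.052, 0.087], [0.038, 0.001, 0, 0, 0, -0.052, 0.087], [0.038, 0.002, 0, 0, 0, -0.052, 0.087], [0.038, -0.012, 0.001, 0, 0, -0.024, 0.087], [0.038, -0.011, 0.001, 0, 0, -0.024, 0.087], [0.038, -0.01, 0.001, 0, 0, -0.024, 0.087]]])

```text
time_s: 3.5
tool_pos: [0.619, 0.0676, 0.1976]
tool_rot: [180.0, -0.0, 78.7]
force: [0.2, 0.7, 0.3]
grip_width: 0.0866
grasp_force: 0.0
```

Request:
play_rows(steps=[[[0.039, -0.009, 0.001, 0, 0, -0.024, 0.087], [0.039, -0.008, 0.001, 0, 0, -0.024, 0.087], [0.039, -0.007, 0.001, 0, 0, -0.024, 0.087], [0.039, -0.006, 0.001, 0, 0, -0.024, 0.087], [0.039, -0.006, 0.001, 0, 0, -0.024, 0.087], [0, 0, 0, 0, 0, 0, 0.087], [0, 0, 0, 0, 0, 0, 0.087]]])

```text
time_s: 4.2
tool_pos: [0.612, 0.2658, 0.1924]
tool_rot: [-180.0, -0.0, 85.7]
force: [0.4, -0.2, -0.1]
grip_width: 0.0873
grasp_force: 0.0
```

```bash
python3 - <<'E'
from plan import plan
plan([(.603,.3065,.16,87.3),(.603,.3065,.053,87.3)])
E
```

```text
4.2 [0.612  0.2658 0.1924] [-179.98   -0.     85.69] rows 5
[[0.02,-0.006,0.0162,0,0,-0.0141,0.087],[0.02,-0.0058,0.0162,0,0,-0.0141,0.087],[0.0,0.0,0.0357,0,0,0.0,0.087],[0.0,0.0,0.0356,0,0,0.0,0.087],[0.0,0.0,0.0357,0,0,0.0,0.087]]
```

Request:
play_rows(steps=[[[0.02, -0.006, 0.016, 0, 0, -0.014, 0.087], [0.02, -0.006, 0.016, 0, 0, -0.014, 0.087], [0, 0, 0, 0, 0, 0, 0.087], [0, 0, 0.03, 0, 0, 0, 0.087], [0, 0, 0.03, 0, 0, 0, 0.087], [0, 0, 0.025, 0, 0, 0, 0.087], [0, 0, 0.022, 0, 0, 0, 0.087], [0, 0, 0, 0, 0, 0, 0.087]]])

```text
time_s: 5.0
tool_pos: [0.6029, 0.3007, 0.0504]
tool_rot: [-179.8, 0.3, 87.0]
force: [-0.4, 0.8, -0.4]
grip_width: 0.0869
grasp_force: 0.0
```

```bash
python3 - <<'E'
from h import *
ims=[]
for n in ['top','scene']:
    c=read_camera(n); u,v=proj(c,[[.603,.307,.05]])[0].astype(int)
    ims.append(cv2.resize(c['frame'][max(0,v-45):max(0,v-45)+90,u-60:u+60,::-1],(400,300),interpolation=cv2.INTER_CUBIC))
cv2.imwrite('pics/g1.png',np.hstack(ims))
E
```

```text
(no output)
```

View pics/g1.png

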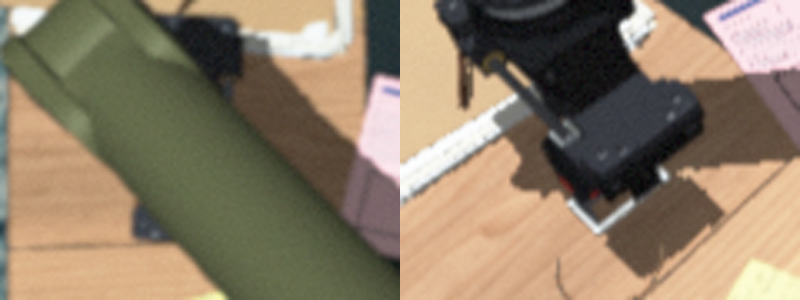

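The left half (top view) is covered by the arm. In the right half (scene view) the gripper straddles the stamp, and the clear foot shows at about (600,215). I'll close the fingers now.

Request:
play_rows(steps=[[[0, 0, 0, 0, 0, 0, 0.03], [0, 0, 0, 0, 0, 0, 0.03], [0, 0, 0, 0, 0, 0, 0.03], [0, 0, 0, 0, 0, 0, 0.03], [0, 0, 0, 0, 0, 0, 0.03], [0, 0, 0, 0, 0, 0, 0.03], [0, 0, 0, 0, 0, 0, 0.03], [0, 0, 0, 0, 0, 0, 0.03]]], force=35)

```text
time_s: 5.9
tool_pos: [0.6033, 0.3051, 0.0534]
tool_rot: [-180.0, 0.0, 87.1]
force: [-1.2, -0.0, -0.2]
grip_width: 0.034
grasp_force: 35.0
```

```bash
python3 - <<'E'
from plan import plan
plan([(.6033,.3051,.12,87.1),(.438,.3055,.12,80),],g=.03)
E
```

```text
5.9 [0.6033 0.3051 0.0534] [-1.7998e+02  1.0000e-02  8.7150e+01] rows 7
[[-0.0,0.0,-0.0333,0,0,0.0004,0.03],[-0.0,0.0,-0.0333,0,0,0.0004,0.03],[-0.0016,-0.033,-0.0,0,0,0.0248,0.03],[-0.0024,-0.033,-0.0,0,0,0.0248,0.03],[-0.0032,-0.0329,-0.0,0,0,0.0248,0.03],[-0.0041,-0.0328,-0.0,0,0,0.0248,0.03],[-0.0048,-0.0327,-0.0,0,0,0.0247,0.03]]
```

Request:
play_rows(steps=[[[0, 0, -0.033, 0, 0, 0, 0.03], [0, 0, -0.033, 0, 0, 0, 0.03], [-0.0016, -0.033, 0, 0, 0, 0.025, 0.03], [-0.0024, -0.033, 0, 0, 0, 0.025, 0.03], [-0.0032, -0.033, 0, 0, 0, 0.025, 0.03], [-0.004, -0.033, 0, 0, 0, 0.025, 0.03], [-0.005, -0.033, 0, 0, 0, 0.025, 0.03], [0, 0, 0, 0, 0, 0, 0.03], [0, 0, 0, 0, 0, 0, 0.03], [0, 0, 0, 0, 0, 0, 0.03]]])

```text
time_s: 6.9
tool_pos: [0.4386, 0.3051, 0.1196]
tool_rot: [180.0, -0.0, 79.9]
force: [-0.4, -0.7, -1.9]
grip_width: 0.034
grasp_force: 35.0
```

```bash
python3 - <<'E'
from h import *
o=get_obs();print(o['tool_pos'],o['tool_rot'],o['force'],o['grip_width'])
ims=[]
for n in ['top','scene']:
    c=read_camera(n); u,v=proj(c,[[.438,.307,.09]])[0].astype(int); print(n,u-60,v-45)
    ims.append(cv2.resize(c['frame'][v-45:v+45,u-60:u+60,::-1],(400,300),interpolation=cv2.INTER_CUBIC))
    for s in silhouettes(n,'stamp')[:2]: print(n,s['p'],s['extent'])
cv2.imwrite('pics/g2.png',np.hstack(ims))
E
```

```text
[0.43863273 0.30511571 0.11961958] [ 1.79960263e+02 -1.25270861e-02  7.99258770e+01] [-0.39327918 -0.65658167 -1.90357366] 0.034038607630087675
top 166 191
scene 194 238
scene 0.57 [241.5, 284.0, 250.7, 303.5]
```

View pics/g2.png

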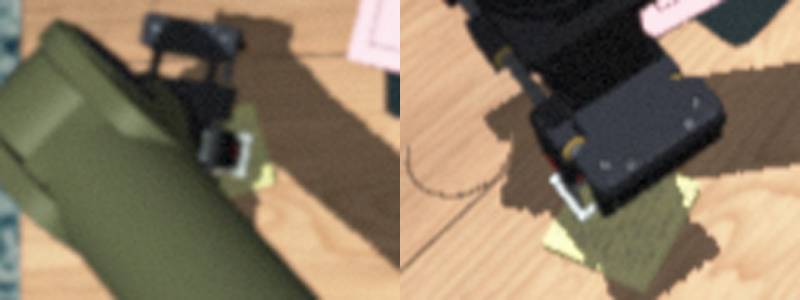

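In the left half (top view) the white end of the foot shows at (245,135–175). In the right half (scene view) the other end shows at (553,177)–(580,219), above the yellow pad. I'll compute the stamp's offset along the fingers' wide axis from these points.

```bash
python3 - <<'E'
from h import *
o=get_obs(); y=np.radians(79.93); R=np.array([[np.cos(y),np.sin(y)],[np.sin(y),-np.cos(y)]])
for n,off,pts in [('top',(166,191),[(250,135),(245,176)]),('scene',(194,238),[(153,177),(180,219)])]:
    c=read_camera(n)
    uv=np.array(pts)*.3+off
    for z in (.066,.070): print(n,z,np.round((onplane(c,uv,z)[:,:2]-o['tool_pos'][:2])@R.T,4))
    f=c['frame'].astype(int); w=(f.min(2)>170)
    for s in silhouettes(n,'stamp')[:1]:
        q=np.argwhere(s['pixels'])[:,::-1]; P=(onplane(c,q,.067)[:,:2]-o['tool_pos'][:2])@R.T; print(P.min(0),P.max(0))
    x0,y0=np.array(off)+[45,20]; q=np.argwhere(w[off[1]:off[1]+90,off[0]:off[0]+120])[:,::-1]+off
    P=(onplane(c,q,.067)[:,:2]-o['tool_pos'][:2])@R.T
    k=(abs(P)<.05).all(1); print(n,'white',k.sum(),np.round(np.percentile(P[k],[2,50,98],axis=0),4) if k.any() else '')
E
```

```text
top 0.066 [[-0.0319  0.0199]
 [-0.0344 -0.0158]]
top 0.07 [[-0.0327  0.0198]
 [-0.0352 -0.0158]]
[-0.03161576 -0.01625948] [-0.00475796  0.02123561]
top white 13 [[-0.03   -0.0147]
 [-0.0288  0.0061]
 [-0.0265  0.0179]]
scene 0.066 [[ 0.0308  0.0174]
 [ 0.0324 -0.0174]]
scene 0.07 [[ 0.0312  0.0152]
 [ 0.0329 -0.0194]]
[ 0.01646528 -0.02053442] [0.03490245 0.04452704]
scene white 94 [[-0.0349 -0.048 ]
 [ 0.0313 -0.0171]
 [ 0.0495  0.0157]]
```

Request:
play_rows(steps=[[[0.002, 0, 0.02, 0, 0, 0, 0.03], [0, 0, 0.02, 0, 0, 0, 0.03], [0, 0, 0.01, 0, 0, 0, 0.03], [0, 0, 0.006, 0, 0, 0, 0.03], [0, 0, 0.005, 0, 0, 0, 0.03], [0, 0, 0.004, 0, 0, 0, 0.03], [0, 0, 0.003, 0, 0, 0, 0.03], [0, 0, 0, 0, 0, 0, 0.03]]])

```text
time_s: 8.1
tool_pos: [0.4378, 0.3074, 0.0524]
tool_rot: [180.0, 0.0, 80.0]
force: [-5.1, -3.1, 7.3]
grip_width: 0.0336
grasp_force: 35.0
```

Request:
play_rows(steps=[[[0, 0, 0.002, 0, 0, 0, 0.03], [0, 0, 0, 0, 0, 0, 0.03]]])

```text
time_s: 8.3
tool_pos: [0.438, 0.3076, 0.0508]
tool_rot: [180.0, 0.0, 80.0]
force: [-3.8, -3.1, 8.5]
grip_width: 0.0338
grasp_force: 35.0
```

Request:
play_rows(steps=[[[0, 0, 0.0015, 0, 0, 0, 0.03], [0, 0, 0, 0, 0, 0, 0.03]]])

```text
time_s: 8.5
tool_pos: [0.438, 0.3077, 0.0494]
tool_rot: [180.0, 0.0, 80.0]
force: [-4.7, -2.8, 9.1]
grip_width: 0.0341
grasp_force: 35.0
```

Request:
play_rows(steps=[[[0, 0, 0.0015, 0, 0, 0, 0.03], [0, 0, 0, 0, 0, 0, 0.03], [0, 0, 0, 0, 0, 0, 0.03]]])

```text
time_s: 8.8
tool_pos: [0.438, 0.3077, 0.0482]
tool_rot: [180.0, 0.0, 80.0]
force: [-4.2, -2.8, 9.3]
grip_width: 0.0339
grasp_force: 35.0
```

Request:
play_rows(steps=[[[0, 0, 0.0015, 0, 0, 0, 0.03], [0, 0, 0, 0, 0, 0, 0.03], [0, 0, 0, 0, 0, 0, 0.03]]])

```text
time_s: 9.1
tool_pos: [0.4379, 0.3081, 0.0477]
tool_rot: [179.9, 0.0, 80.0]
force: [-6.3, -4.8, 17.4]
grip_width: 0.0341
grasp_force: 35.0
```

Request:
play_rows(steps=[[[0, 0, -0.01, 0, 0, 0, 0.03], [0, 0, -0.02, 0, 0, 0, 0.03], [0, 0, -0.025, 0, 0, 0, 0.03], [0, 0, -0.01, 0, 0, 0, 0.03], [0, 0, 0, 0, 0, 0, 0.03], [0, 0, 0, 0, 0, 0, 0.03]]])

```text
time_s: 9.7
tool_pos: [0.4379, 0.3071, 0.1095]
tool_rot: [180.0, 0.0, 80.0]
force: [0.1, -0.6, -2.0]
grip_width: 0.0338
grasp_force: 35.0
```

```bash
python3 - <<'E'
from plan import plan
plan([(.5558,.1295,.11,76.3)],g=.03)
E
```

```text
9.7 [0.4379 0.3071 0.1095] [1.800e+02 3.000e-02 7.996e+01] rows 6
[[-0.0257,0.0245,-0.0001,0,0,0.0107,0.03],[-0.0255,0.0248,-0.0001,0,0,0.0106,0.03],[-0.0252,0.025,-0.0001,0,0,0.0107,0.03],[-0.0249,0.0253,-0.0001,0,0,0.0106,0.03],[-0.0246,0.0256,-0.0001,0,0,0.0107,0.03],[-0.0244,0.0259,-0.0,0,0,0.0106,0.03]]
```

Request:
play_rows(steps=[[[-0.0257, 0.0245, 0, 0, 0, 0.0107, 0.03], [-0.0255, 0.0248, 0, 0, 0, 0.0107, 0.03], [-0.0252, 0.025, 0, 0, 0, 0.0107, 0.03], [-0.0249, 0.0253, 0, 0, 0, 0.0107, 0.03], [-0.0246, 0.0256, 0, 0, 0, 0.0107, 0.03], [-0.0244, 0.0259, 0, 0, 0, 0.0107, 0.03], [0, 0, 0.02, 0, 0, 0, 0.03], [0, 0, 0.02, 0, 0, 0, 0.03], [0, 0, 0, 0, 0, 0, 0.03], [0, 0, 0, 0, 0, 0, 0.03]]])

```text
time_s: 10.7
tool_pos: [0.5549, 0.1299, 0.069]
tool_rot: [-179.9, 0.0, 76.3]
force: [0.8, 0.8, -1.0]
grip_width: 0.0336
grasp_force: 35.0
```

```bash
python3 - <<'E'
from fit import *
o=get_obs();print(o['tool_pos'],o['tool_rot'],o['force'],o['grip_width'])
ims=[];p=o['tool_pos']
for n in ['top','scene']:
    c=read_camera(n); u,v=proj(c,[[p[0],p[1],.01]])[0].astype(int); print(n,u-60,v-45)
    im=cv2.resize(c['frame'][v-45:v+45,u-60:u+60,::-1],(400,300),interpolation=cv2.INTER_CUBIC)
    def dr(L,pos,a,z,col):
        P=np.c_[L@rot(a).T+pos,np.full(4,z)]; q=(proj(c,P)-[u-60,v-45])*[400/120,300/90]; cv2.polylines(im,[q.astype(np.int32)],True,col,1)
    B=np.array([[1,1],[1,-1],[-1,-1],[-1,1]])
    dr(B*[.0265,.0405],(.5558,.1295),-.24,.0032,(255,0,0))
    dr(B*[.018,.032],p[:2],np.radians(o['tool_rot'][2]-90),p[2]-.0534,(0,255,0))
    ims.append(im)
cv2.imwrite('pics/g3.png',np.hstack(ims))
E
```

```text
[0.55490496 0.1299327  0.06895406] [-1.79859902e+02  3.74372808e-02  7.63286201e+01] [ 0.78486418  0.76144289 -0.96877225] 0.033600823804818714
top 230 153
scene 219 179
```

View pics/g3.png

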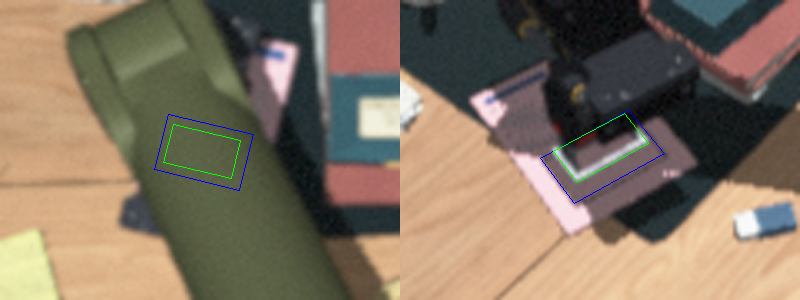

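In the right half (scene view) the projected foot (green) lies on the visible white foot edge at (555,150)–(648,140), centred in the fitted box (blue). In the top view the arm hides the box. I'll press now.

Request:
play_rows(steps=[[[0, 0, 0.008, 0, 0, 0, 0.03], [0, 0, 0.006, 0, 0, 0, 0.03], [0, 0, 0.005, 0, 0, 0, 0.03], [0, 0, 0.004, 0, 0, 0, 0.03], [0, 0, 0.003, 0, 0, 0, 0.03], [0, 0, 0.0015, 0, 0, 0, 0.03], [0, 0, 0, 0, 0, 0, 0.03], [0, 0, 0, 0, 0, 0, 0.03]]])

```text
time_s: 11.6
tool_pos: [0.5563, 0.13, 0.0437]
tool_rot: [179.9, 0.0, 76.3]
force: [-3.0, -1.2, 8.3]
grip_width: 0.0336
grasp_force: 35.0
```

Request:
play_rows(steps=[[[0, 0, 0.0015, 0, 0, 0, 0.03], [0, 0, 0, 0, 0, 0, 0.03], [0, 0, 0, 0, 0, 0, 0.03]]])

```text
time_s: 11.9
tool_pos: [0.5563, 0.13, 0.0423]
tool_rot: [179.9, 0.0, 76.3]
force: [-3.1, -1.1, 8.7]
grip_width: 0.0341
grasp_force: 35.0
```

Request:
play_rows(steps=[[[0, 0, 0.0015, 0, 0, 0, 0.03], [0, 0, 0, 0, 0, 0, 0.03], [0, 0, 0, 0, 0, 0, 0.03]]])

```text
time_s: 12.2
tool_pos: [0.5562, 0.1301, 0.0413]
tool_rot: [179.9, 0.0, 76.3]
force: [-4.2, -0.7, 12.8]
grip_width: 0.0338
grasp_force: 35.0
```

Request:
play_rows(steps=[[[0, 0, 0.0015, 0, 0, 0, 0.03], [0, 0, 0, 0, 0, 0, 0.03], [0, 0, 0, 0, 0, 0, 0.03]]])

```text
time_s: 12.5
tool_pos: [0.5561, 0.1302, 0.041]
tool_rot: [179.9, 0.1, 76.3]
force: [-9.2, -3.0, 21.5]
grip_width: 0.0341
grasp_force: 35.0
```

Request:
play_rows(steps=[[[0, 0, -0.01, 0, 0, 0, 0.03], [0, 0, -0.02, 0, 0, 0, 0.03], [0, 0, -0.03, 0, 0, 0, 0.03], [0, 0, -0.03, 0, 0, 0, 0.03], [0, 0, -0.03, 0, 0, 0, 0.03], [0, 0, -0.03, 0, 0, 0, 0.03], [0, 0, -0.01, 0, 0, 0, 0.03], [0, 0, 0, 0, 0, 0, 0.03]]])

```text
time_s: 13.3
tool_pos: [0.5567, 0.13, 0.1989]
tool_rot: [179.9, -0.0, 76.3]
force: [0.1, -0.2, -3.2]
grip_width: 0.0336
grasp_force: 35.0
```

```bash
python3 - <<'E'
from plan import plan
plan([(.4868,-.2703,.2,85.5)],g=.03,step=.035)
E
```

```text
13.3 [0.5567 0.13   0.1989] [ 1.7986e+02 -3.0000e-02  7.6290e+01] rows 12
[[-0.0338,0.0023,-0.0001,0,0,-0.0134,0.03],[-0.0338,0.0018,-0.0001,0,0,-0.0134,0.03],[-0.0338,0.0013,-0.0001,0,0,-0.0134,0.03],[-0.0339,0.0009,-0.0001,0,0,-0.0134,0.03],[-0.0339,0.0004,-0.0001,0,0,-0.0134,0.03],[-0.0339,-0.0,-0.0001,0,0,-0.0134,0.03],[-0.0338,-0.0005,-0.0001,0,0,-0.0134,0.03],[-0.0339,-0.0009,-0.0001,0,0,-0.0134,0.03],[-0.0338,-0.0014,-0.0001,0,0,-0.0134,0.03],[-0.0338,-0.0018,-0.0001,0,0,-0.0134,0.03],[-0.0338,-0.0023,-0.0,0,0,-0.0134,0.03],[-0.0337,-0.0027,-0.0001,0,0,-0.0134,0.03]]
```

Request:
play_rows(steps=[[[-0.0338, 0.0023, 0, 0, 0, -0.0134, 0.03], [-0.0338, 0.0018, 0, 0, 0, -0.0134, 0.03], [-0.0338, 0.0013, 0, 0, 0, -0.0134, 0.03], [-0.0338, 0.0009, 0, 0, 0, -0.0134, 0.03], [-0.0338, 0.0004, 0, 0, 0, -0.0134, 0.03], [-0.0338, 0, 0, 0, 0, -0.0134, 0.03], [-0.0338, -0.0005, 0, 0, 0, -0.0134, 0.03], [-0.0338, -0.0009, 0, 0, 0, -0.0134, 0.03], [-0.0338, -0.0014, 0, 0, 0, -0.0134, 0.03], [-0.0338, -0.0018, 0, 0, 0, -0.0134, 0.03], [-0.0338, -0.0023, 0, 0, 0, -0.0134, 0.03], [-0.0338, -0.0027, 0, 0, 0, -0.0134, 0.03]]])

```text
time_s: 14.5
tool_pos: [0.4845, -0.271, 0.1953]
tool_rot: [-179.8, -0.1, 85.5]
force: [-0.2, -0.5, -1.7]
grip_width: 0.0338
grasp_force: 35.0
```

Request:
play_rows(steps=[[[0, 0, 0.03, 0, 0, 0, 0.03], [0, 0, 0.03, 0, 0, 0, 0.03], [0, 0, 0.03, 0, 0, 0, 0.03], [0, 0, 0.01, 0, 0, 0, 0.03], [0, 0, 0, 0, 0, 0, 0.03], [0, 0, 0, 0, 0, 0, 0.03]]])

```text
time_s: 15.1
tool_pos: [0.4865, -0.2702, 0.0984]
tool_rot: [180.0, 0.0, 85.5]
force: [0.0, 0.3, -0.7]
grip_width: 0.0337
grasp_force: 35.0
```

```bash
python3 - <<'E'
from fit import *
o=get_obs();print(o['tool_pos'],o['tool_rot'],o['force'],o['grip_width'])
ims=[];p=o['tool_pos']
for n in ['top','scene']:
    c=read_camera(n); u,v=proj(c,[[p[0],p[1],.01]])[0].astype(int); print(n,u-60,v-45)
    im=cv2.resize(c['frame'][v-45:v+45,u-60:u+60,::-1],(400,300),interpolation=cv2.INTER_CUBIC)
    def dr(L,pos,a,z,col):
        P=np.c_[L@rot(a).T+pos,np.full(4,z)]; q=(proj(c,P)-[u-60,v-45])*[400/120,300/90]; cv2.polylines(im,[q.astype(np.int32)],True,col,1)
    B=np.array([[1,1],[1,-1],[-1,-1],[-1,1]])
    dr(B*[.0265,.0405],(.4868,-.2703),-.079,.0048,(255,0,0))
    dr(B*[.018,.032],p[:2],np.radians(o['tool_rot'][2]-90),p[2]-.0534,(0,255,0))
    ims.append(im)
cv2.imwrite('pics/g4.png',np.hstack(ims))
E
```

```text
[ 0.4865246 -0.2701842  0.0983965] [1.79978547e+02 7.24813452e-03 8.55260775e+01] [ 0.00190664  0.34532136 -0.7163563 ] 0.03370880942164004
top 362 175
scene 328 111
```

View pics/g4.png

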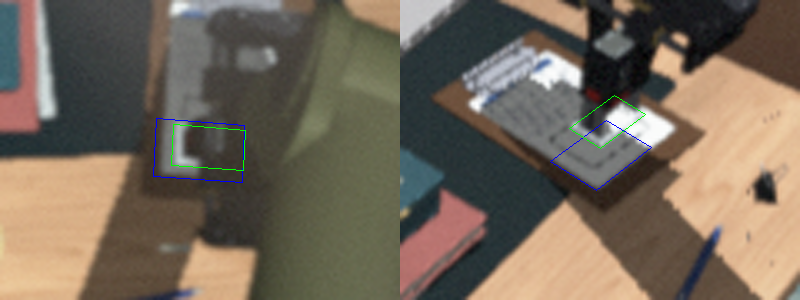

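The fitted box (blue) is wrong here: it runs past the sheet's left edge in the top view, and in the scene view its lowest corner sits on the sheet's corner at (597,188). I'll redo this from the first pictures, checking against the box corners I see there.

```bash
python3 - <<'E'
from fit import *
for n in ['top','scene']:
    c=dict(read_camera(n)); c['frame']=cv2.imread(f'pics/{n}0.png')[:,:,::-1].copy()
    if n=='top':
        print('hand',onplane(c,np.array([(617,211),(697,213),(692,263),(615,262)])/2.85+[200,130],.0048).mean(0))
    for b in [(.012,.012,.06)]:
        for x0 in [(.508,-.288,-.08)]: print(n,[np.round(q,4) for q in fitbox(c,.0048,x0,b)])
    f=c['frame'].astype(int); w=((f.min(2)>150)).astype(np.uint8)
    # sheet: white region near
    u,v=proj(c,[[.52,-.288,.0048]])[0].astype(int)
    m=np.zeros_like(w); m[v-40:v+40,u-50:u+50]=w[v-40:v+40,u-50:u+50]; m=cv2.morphologyEx(m,cv2.MORPH_CLOSE,np.ones((5,5)))
    cs=max(cv2.findContours(m,0,2)[0],key=cv2.contourArea); r=cv2.minAreaRect((onplane(c,cs[:,0],.0048)[:,:2]*1000).astype(np.float32)); print('sheet',np.round(r[0]),np.round(r[1]),r[2]); print(np.round(cv2.boxPoints(r)))
    # rectified view x: up = +x, left=+y ; 3px/mm, area x .40.. .66, y -.2..-.38
    gx,gy=np.meshgrid(np.arange(-.19,-.39,-.0005),np.arange(.65,.41,-.0005)); 
    uv=proj(c,np.c_[gy.ravel(),gx.ravel(),np.full(gx.size,.0048)]).astype(np.float32).reshape(*gx.shape,2)
    im=cv2.remap(c['frame'][:,:,::-1].copy(),uv[...,0],uv[...,1],cv2.INTER_CUBIC)
    cv2.imwrite(f'pics/r_{n}.png',im)
cv2.imwrite('pics/r.png',np.hstack([cv2.imread('pics/r_top.png'),cv2.imread('pics/r_scene.png')])); print(im.shape)
E
```

```text
hand [ 0.50821708 -0.29574129  0.0048    ]
top [array([ 0.5083, -0.2949, -0.0938]), np.float64(-11.9455)]
sheet [ 554. -299.] [119. 186.] 84.89766693115234
[[ 456. -350.]
 [ 641. -367.]
 [ 652. -248.]
 [ 467. -231.]]
scene [array([ 0.5066, -0.2938, -0.0963]), np.float64(-13.5046)]
sheet [ 555. -298.] [119. 190.] 84.95669555664062
[[ 455. -349.]
 [ 644. -366.]
 [ 655. -248.]
 [ 465. -231.]]
(481, 400, 3)
```

View pics/r.png

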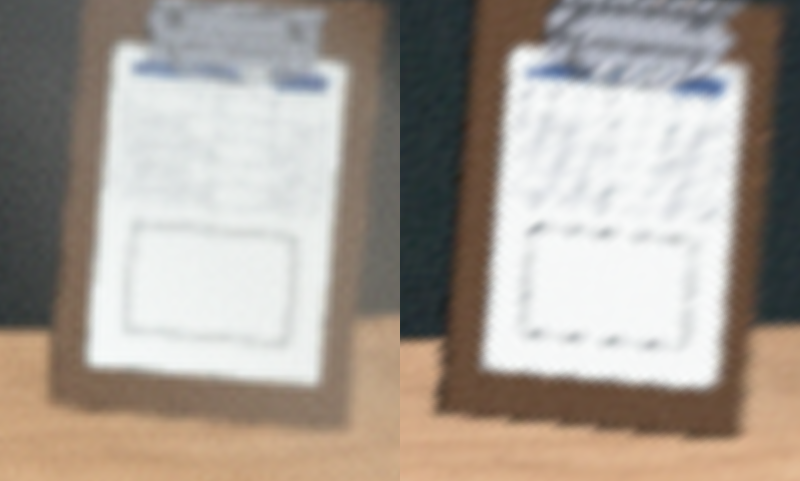

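The rectified views show the printed box centred at (212,284) in the left panel and (608,288) in the right. That puts it at (0.507, -0.2945) with yaw -5°, clear of the sheet's edges. The copy's box already agreed with its sheet centre.

```bash
python3 - <<'E'
from plan import plan
plan([(.5074,-.2945,.0984,84.9)],g=.03,step=.02)
E
```

```text
15.3 [ 0.4871 -0.2706  0.0995] [1.7987e+02 8.0000e-02 8.5510e+01] rows 2
[[-0.0111,0.0111,0.0006,0,0,0.0054,0.03],[-0.011,0.0111,0.0005,0,0,0.0053,0.03]]
```

Request:
play_rows(steps=[[[-0.011, 0.011, 0, 0, 0, 0.0054, 0.03], [-0.011, 0.011, 0, 0, 0, 0.0054, 0.03], [0, 0, 0, 0, 0, 0, 0.03], [0, 0, 0.01, 0, 0, 0, 0.03], [0, 0, 0.008, 0, 0, 0, 0.03], [0, 0, 0.006, 0, 0, 0, 0.03], [0, 0, 0, 0, 0, 0, 0.03], [0, 0, 0, 0, 0, 0, 0.03], [0, 0, 0, 0, 0, 0, 0.03]]])

```text
time_s: 16.2
tool_pos: [0.5065, -0.2939, 0.0743]
tool_rot: [180.0, 0.0, 84.9]
force: [-0.8, 0.1, -0.6]
grip_width: 0.0337
grasp_force: 35.0
```

```bash
python3 - <<'E'
from fit import *
o=get_obs();print(o['tool_pos'],o['tool_rot'],o['force'],o['grip_width'])
ims=[];p=o['tool_pos']
for n in ['top','scene']:
    c=read_camera(n); u,v=proj(c,[[p[0],p[1],.01]])[0].astype(int)
    im=cv2.resize(c['frame'][v-45:v+45,u-60:u+60,::-1],(400,300),interpolation=cv2.INTER_CUBIC)
    def dr(L,pos,a,z,col):
        P=np.c_[L@rot(a).T+pos,np.full(4,z)]; q=(proj(c,P)-[u-60,v-45])*[400/120,300/90]; cv2.polylines(im,[q.astype(np.int32)],True,col,1)
    B=np.array([[1,1],[1,-1],[-1,-1],[-1,1]])
    dr(B*[.0265,.0405],(.5074,-.2945),-.09,.0048,(255,0,0))
    dr(B*[.018,.032],p[:2],np.radians(o['tool_rot'][2]-90),p[2]-.0536,(0,255,0))
    ims.append(im)
cv2.imwrite('pics/g5.png',np.hstack(ims))
E
```

```text
[ 0.5064839  -0.29391135  0.07433656] [1.79973521e+02 1.87476238e-02 8.48983776e+01] [-0.77219037  0.14642319 -0.64392718] 0.03367702995580892
```

View pics/g5.png

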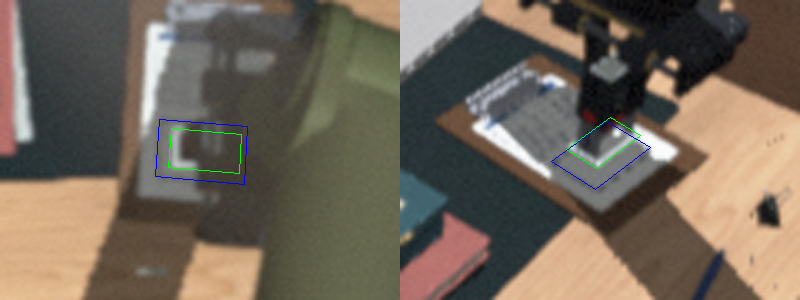

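The foot (white bracket) lies on the green outline in both halves, centred in the fitted box, with the left ends at (172,150) in the top view and (570,148) in the scene view. I'll lower it the last few millimetres.

Request:
play_rows(steps=[[[0, 0, 0.003, 0, 0, 0, 0.03], [0, 0, 0.0025, 0, 0, 0, 0.03], [0, 0, 0, 0, 0, 0, 0.03], [0, 0, 0, 0, 0, 0, 0.03], [0, 0, 0, 0, 0, 0, 0.03], [0, 0, 0, 0, 0, 0, 0.03], [0, 0, 0, 0, 0, 0, 0.03]]])

```text
time_s: 17.0
tool_pos: [0.5063, -0.2939, 0.0686]
tool_rot: [180.0, 0.0, 84.9]
force: [0.2, 0.4, -1.2]
grip_width: 0.0338
grasp_force: 35.0
```

```bash
python3 - <<'E'
from h import *
o=get_obs();print(o['tool_pos'],o['tool_rot'],abs(o['joint_velocities']).max(),o['grasp_force'])
p=o['tool_pos']
if abs(p[0]-.507)<.003 and abs(p[1]+.2945)<.003 and .064<p[2]<.072: print(sign_off())
E
```

```text
[ 0.50634278 -0.29392475  0.0686278 ] [1.79993108e+02 9.49036163e-03 8.48895481e+01] 0.10548369779850833 34.999368279241025
the job is handed in; nothing more can be done
None
```

I pressed the stamp to its stop on the sticky-note pad and inside the pink copy's box, then handed in at 17.0 s with it held still and upright about 1 cm above the original's box, centred to within about 2 mm by the cameras; the verdict was not shown.

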